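# Comb sawn bars into a tight row

## Robot

A 7-joint arm with a two-finger parallel gripper is mounted at the origin on the work surface. World frame = base frame: x ahead of the robot, y to its left, z up, the work surface at z = 0. Lengths are in m, angles in rad, forces in N, time in s.
With the tool pointing down it reaches from about 0.425 to 0.925 m from the base axis. Payload 6.8 kg.
Tool frame: the origin (TCP) lies on the mounting face of the last link; the fingertips stand 173 mm ahead of it and the grasp point (between the pads) lies 155 mm ahead of it; z points along the fingers, y is the line along which they close (so a half turn about z gives the same grasp; the last joint's range is limited). The gripper opens to 85 mm and grips with 20 to 120 N. Pads are 22 mm wide; open, the fingers measure 114 mm over their backs; the gripper's body (76 mm by 85 mm) begins 54 mm behind the grasp point. The pads swing forward as they close: fully open they stand 13 mm farther back than shut.
Start: joints at [-1.376, 0.477, 0.022, 1.555, -0.011, 1.109, -0.083], TCP at [0.201, 0.644, 0.405] pointing down, gripper open.
Joint ranges: [-2.96, 2.96], [-0.34, 2.1], [-1.41, 1.46], [0.24, 2.44], [-1.37, 4.51], [0.17, 1.92], [-2.96, 2.96]. Speed limits (rad/s): [2.39, 2.39, 3.14, 3.14, 3.14, 3.14, 3.14].

## Interface

Orientations are given as a unit quaternion [w, x, y, z].
In Python, from station import bot gives the robot as it stands. The module is installed in compiled form; this text tells all that it offers.
- The arm moves only by the shell command python3 -m pendant 'ROWS' [FORCE]. ROWS is JSON, a list of rows, each a list of 5 numbers: the finger opening in m, from 0 to 0.0854, then the shift along the tool's x, y, z in m, then the turn about the tool's z in degrees. In form: [[jaw, x, y, z, yaw], ...]. A call has 1 to 12 rows; each row shifts and turns the commanded pose from where the row before left it, along the tool's axes as they then stand; what a row does not reach is not made up. A row lasts 1/12 s, in which the tool goes at most 41.7 mm and 7.16 degrees, less where a joint would pass 70% of its speed; a pose out of reach is approached as far as the arm can. A call with a gripper value outside its range is refused whole. The fingers move at their own pace and stop on an object; FORCE is the grip in N (left out, the last holds). Time passes only in rows, so rows that do not move let the fingers close. It gives the time, the measured TCP pose, the force, the opening and the grip force at its end, in the units of the state.
- bot.get_obs(): the state, without advancing time (a new reading comes with each control period).
- bot.read_camera(name): name is "side" or "top" or "wrist"; returns (picture, depth): 420x560x3 uint8, blue, green, red; 420x560 float32, m along the optical axis (not along the pixel's ray), 0 where there is no reading.
- bot.camera_model(name): a dict with "intrinsics" (3x3 intrinsics, pixels), "dist_coeffs" ([k1, k2, p1, p2, k3] as OpenCV has them; the pictures are not rectified), "R" (3x3) and "t" (3): a world point X has camera coordinates R X + t. Camera axes: x right, y down, z forward; pixel columns grow to the right and rows downward; lengths in m; the calibration is good to about 2 mm. A picture is of the moment at which its call begins: read the wrist's pose just before it. camera_model takes no time and is no camera call; for the wrist camera it gives the pose at the moment of the call.
- bot.hand_in(): hands the job in; it is judged then, once.
Trained networks look in the newest picture that a camera, given by its name, has taken for a name from the list of things; names that differ only in an ending like _2 or _b are one class to them, and where a whole thing is asked for, a point or a joint stands for the part that bears it (a point fixed in the world has none). Each returns a list of dicts, best first, with "score" (0 to 1); they miss things now and then, are a little off and sometimes report something else, mostly with a low value. They report only what shows in the picture. A call takes as long as a camera call. They do not tell look-alikes from the thing itself.
- bot.boxes_of(name, camera): "at" ([column, row] in pixels, amid what is visible of it).
- bot.trace(name, camera): "mask" (420x560 bool, what is visible of it) and "at" ([column, row] in pixels, amid what is visible of it).
- bot.pinpoint(name, camera): "at" ([column, row] in pixels: a listed point, or the origin of a listed thing).
The state is a dict: "t": time; "q": joint angles; "joint_vel": joint speeds; "joint_torque": joint torques, N m; "eef_pos": TCP position; "tool_rot": TCP orientation; "contact_force": force on the tool from outside, world axes, zero at the start; "torque": the same for the moment, N m; "gripper_width": opening from 0.0 (shut) to 1.0 (fully open); "grasp_force": force on a finger pad.
Only numpy, scipy, OpenCV 4.12 (cv2) and the standard library are available. Lean on these libraries where they do the work, as an engineer would, in place of code of your own. Each camera call takes 0.05 s, during which the arm holds its last target. There are 200 camera calls.

## Task

Take the red rake out of its grey holder and comb the four scattered aluminium bars along the blue board into one tight row of parallel bars against the dark steel stop, moving them with the rake only, and press the row home with a steady push of about 13 N for about a second, closing in slowly and never letting more than 24 N reach the stop and never pressing the rake hard onto the board. Then stand the rake back upright in its holder, leaving the bars lying in their row and everything else on the bench undisturbed.

Things in the scene. Friction and masses are not known exactly. Their poses are not given: they have to be found in the camera images.
- board: Blue painted sorting board fixed to the bench, 240 (its x) by 360 (its y) by 15 mm thick; origin at the centre of its underside, so its top face is 15 mm above the origin. The bars lie scattered on its top. Its place and yaw on the bench vary.
- stop_face (a point): Foot of the middle of the working face of the stop, on the board's top: a rigid dark steel bar 180 (x) x 20 (y) x 22 mm high across the board's -y end. x along the face, y squarely away from it over the board (comb towards -y), z up; the face is y = 0. The board's open end is at y = 335 mm; the bars start within y = 10 to 275 mm.
- bar1_mid (a point): One of four loose sawn aluminium bars of mixed stock, 110 mm long (x), 12 mm high, somewhere from 10 to 14 mm wide (y; they differ and must be judged by eye or felt), about 40 g, lying on the board. The point is its centre, 6 mm above the board; either end may point along +x.
- bar2_mid (a point): One of four loose sawn aluminium bars of mixed stock, 110 mm long (x), 12 mm high, somewhere from 10 to 14 mm wide (y; they differ and must be judged by eye or felt), about 40 g, lying on the board. The point is its centre, 6 mm above the board; either end may point along +x.
- bar3_mid (a point): One of four loose sawn aluminium bars of mixed stock, 110 mm long (x), 12 mm high, somewhere from 10 to 14 mm wide (y; they differ and must be judged by eye or felt), about 40 g, lying on the board. The point is its centre, 6 mm above the board; either end may point along +x.
- bar4_mid (a point): One of four loose sawn aluminium bars of mixed stock, 110 mm long (x), 12 mm high, somewhere from 10 to 14 mm wide (y; they differ and must be judged by eye or felt), about 40 g, lying on the board. The point is its centre, 6 mm above the board; either end may point along +x.
- rake_grip (a point): Centre of the upright wooden grip of a hand rake (0.2 kg), 72 mm above the tines' feet. Red head 164 (x) x 14 (y) x 38 mm high, its lower 22 mm five tines 24 mm wide, 10 mm apart; its long faces at y = -7 and +7 mm push. The grip, 30 (x) by 24 mm (y), reaches from 38 to 102 mm above the feet: pinch its faces 24 mm apart from above. x along the head, z up.
- rest_floor (a point): Centre of the inner floor of the rake's grey plastic holder, an open-topped trough fixed to the bench: inside 180 mm (x) by 28 mm (y), walls 25 mm high above this floor, which lies 5 mm above the bench. x along the trough. The rake stands in it on its tines, head along x.
- tape: Bystander: yellow roll of tape, 90 mm across, 24 mm high; origin under its centre.
- hammer: Bystander: hammer lying on the bench.
- gauge: Bystander: brass gauge block 30 by 50 by 20 mm; origin under its centre.
- driver: Bystander: screwdriver lying on the bench.
- jar: Bystander: amber jar, 64 mm across, 85 mm high; origin under its centre.
- spray: Bystander: green can, 56 mm across, 170 mm high; origin under its centre.
- mug: Bystander: white mug, 80 mm across, 90 mm high; origin under its centre.
Not all that is in view belongs to the job. What is meant by the part that bears rake_grip is not purple or white, and is the smaller of those in its own colour.

How it is judged:
By the outcome, as a careful person would: the job done as asked, in the order asked, and still so for the second after the job is handed in, with the robot touching nothing.
It also fails if it takes over 64 s, if anything falls off the work surface, if the arm or the gripper's body presses on something with over 40 N, if the wrist force passes 120 N, or if a joint passes its speed limit or range.

## Working session

There is one attempt and no reset: what is moved stays moved. The work goes in short steps, Python scripts to look and compute and a shell command to move; the robot and the scene stay as the last step left them, time stands still between calls to the robot, and variables do not carry over. Pictures are saved under pics/ and viewed, at most 10 in all, crops included, and the job is handed in when it is done.

```bash
mkdir -p pics; ls; python3 - <<'E'
from station import bot
import cv2,numpy as np
o=bot.get_obs();print({k:np.round(v,3).tolist() for k,v in o.items()})
for c in("top","side"):
    p,d=bot.read_camera(c);cv2.imwrite(f"pics/{c}0.png",p);np.save(f"{c}0.npy",d)
    m=bot.camera_model(c);print(c,np.round(m["intrinsics"],1).tolist(),np.round(m["dist_coeffs"],3),np.round(m["R"],3).tolist(),np.round(m["t"],3))
    for n in("stop_face","rake_grip","rest_floor","bar1_mid","board"):
        print(n,[(np.round(r["at"]).tolist(),round(r["score"],2)) for r in bot.pinpoint(n,c)])
E
```

```text
pics
{'t': 0.0, 'q': [-1.376, 0.478, 0.022, 1.556, -0.012, 1.109, -0.083], 'joint_vel': [-0.0, -0.001, 0.002, -0.001, -0.001, 0.0, 0.0], 'joint_torque': [-0.0, -59.643, 1.607, -28.119, 0.012, 0.009, 0.0], 'eef_pos': [0.201, 0.644, 0.404], 'tool_rot': [-0.0, 0.151, 0.989, -0.001], 'contact_force': [0.518, 0.067, 0.182], 'torque': [0.006, -0.027, 0.019], 'grasp_force': 0.0, 'gripper_width': 0.999}
top [[529.5, 0.0, 277.6], [0.0, 529.5, 216.7], [0.0, 0.0, 1.0]] [-0.173  0.     0.     0.     0.   ] [[0.008, -1.0, 0.001], [-0.983, -0.008, -0.186], [0.186, 0.0, -0.983]] [0.005 0.487 1.352]
stop_face [([291.0, 204.0], 0.74), ([349.0, 199.0], 0.63), ([334.0, 263.0], 0.21)]
rake_grip [([150.0, 188.0], 0.77), ([90.0, 287.0], 0.77), ([90.0, 195.0], 0.77), ([180.0, 314.0], 0.72)]
rest_floor [([157.0, 190.0], 0.7)]
bar1_mid [([261.0, 209.0], 0.52)]
board [([290.0, 205.0], 0.68)]
side [[389.3, 0.0, 282.0], [0.0, 389.3, 208.2], [0.0, 0.0, 1.0]] [0.01 0.   0.   0.   0.  ] [[-0.978, -0.21, -0.024], [-0.086, 0.501, -0.861], [0.193, -0.84, -0.507]] [0.48  0.109 0.965]
stop_face [([281.0, 197.0], 0.7)]
rake_grip [([350.0, 368.0], 0.93), ([385.0, 282.0], 0.82), ([186.0, 371.0], 0.57), ([205.0, 296.0], 0.55)]
rest_floor [([298.0, 166.0], 0.61), ([210.0, 324.0], 0.55)]
bar1_mid [([273.0, 236.0], 0.78), ([334.0, 209.0], 0.33)]
board [([277.0, 225.0], 0.68), ([272.0, 234.0], 0.18)]
```

View pics/top0.png

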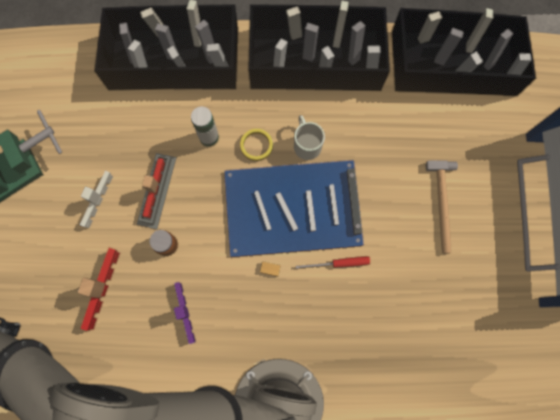

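View pics/side0.png

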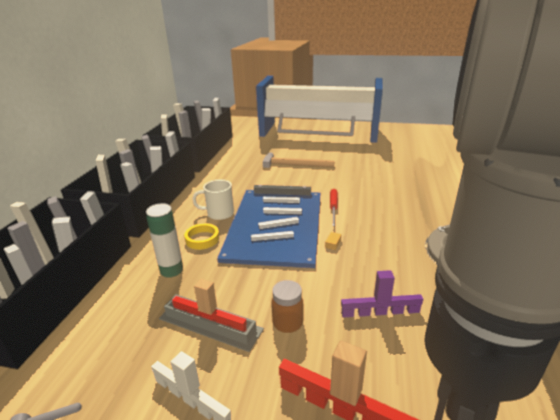

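Rake candidates in the top picture are red in the holder (152,188), large red (98,290), purple (184,314) and white (96,200). The red one in the holder fits because it is the smaller of the two reds. I'll confirm this in a crop and measure.

```bash
cat > h.py <<'E'
from station import bot
import cv2,numpy as np
from scipy.spatial.transform import Rotation as Ro
def w(px,z,m):
    "pixels (N,2) -> world points on plane(s) z"
    n=cv2.undistortPoints(np.float64(px).reshape(-1,1,2),np.float64(m["intrinsics"]),np.float64(m["dist_coeffs"])).reshape(-1,2)
    R=np.array(m["R"]);C=-R.T@np.array(m["t"])
    d=np.c_[n,np.ones(len(n))]@R
    return C+d*((z-C[2])/d[:,2])[:,None]
def pix(X,m):
    R=np.array(m["R"],float);X=np.float64(X).reshape(-1,3)
    return cv2.projectPoints(X,cv2.Rodrigues(R)[0],np.float64(m["t"]),np.float64(m["intrinsics"]),np.float64(m["dist_coeffs"]))[0].reshape(-1,2)
def rect(mask,z,m):
    "main contour of mask, at height z: centre, length, width, yaw(deg) of long side"
    c=max(cv2.findContours(mask.astype(np.uint8),cv2.RETR_EXTERNAL,cv2.CHAIN_APPROX_NONE)[0],key=cv2.contourArea)
    p=(w(c.reshape(-1,2),z,m)[:,:2]*1000).astype(np.float32)
    b=cv2.boxPoints(cv2.minAreaRect(p));e=[b[1]-b[0],b[2]-b[1]];e.sort(key=np.linalg.norm)
    return b.mean(0).round(1),np.round([np.linalg.norm(e[1]),np.linalg.norm(e[0])],1),round(float(np.degrees(np.arctan2(e[1][1],e[1][0]))%180),1)
def ortho(p,m,c,z,half=(.2,.2),s=1000):
    "view of plane z around c: up=+x, left=+y, s px/m"
    nu,nv=int(2*half[1]*s),int(2*half[0]*s)
    u,v=np.meshgrid(np.arange(nu),np.arange(nv))
    X=np.stack([c[0]+half[0]-v/s,c[1]+half[1]-u/s,np.full(u.shape,z)],-1)
    q=pix(X,m).reshape(nv,nu,2).astype(np.float32)
    return cv2.remap(p,q[...,0],q[...,1],cv2.INTER_LINEAR)
E
python3 - <<'E'
from h import *
m=bot.camera_model("top");p,d=bot.read_camera("top")
for n in("board","rake_grip","rest_floor"):
    for r in bot.trace(n,"top"): print(n,round(r["score"],2),np.round(r["at"]),r["mask"].sum(), rect(r["mask"],{"board":.015,"rake_grip":.043,"rest_floor":.03}[n],m))
hsv=cv2.cvtColor(p,cv2.COLOR_BGR2HSV)
B=(hsv[...,2]>150)&(hsv[...,1]<70)
n,l,s,c=cv2.connectedComponentsWithStats(B.astype(np.uint8))
for i in range(1,n):
    if s[i,4]>60 and 225<c[i][0]<350 and 160<c[i][1]<255: print("bar",c[i].round(1),s[i,4],rect(l==i,.027,m))
R=((hsv[...,0]<6)|(hsv[...,0]>174))&(hsv[...,1]>150)&(hsv[...,2]>90)
n,l,s,c=cv2.connectedComponentsWithStats(R.astype(np.uint8))
for i in range(1,n):
    if s[i,4]>60: print("red",c[i].round(1),s[i,4],rect(l==i,.043,m))
cv2.imwrite("pics/crop1.png",cv2.resize(p[140:345,60:260],None,fx=2.9,fy=2.9))
g=pix([[0.6,0.3,0.0]],m);print(g)
for n,z in(("stop_face",.015),("rake_grip",.077),("rest_floor",.005)):
    for r in bot.pinpoint(n,"top")[:4]: print(n,round(r["score"],2),w([r["at"]],z,m).round(4))
E
```

```text
board 0.72 [291. 206.] 10689 (array([521.7, -32.3], dtype=float32), array([361.8, 245.9], dtype=float32), 94.8)
rake_grip 0.94 [184. 312.] 578 (array([233.6, 255.6], dtype=float32), array([162.3,  37.3], dtype=float32), 15.9)
rake_grip 0.93 [149. 187.] 523 (array([567.3, 354.6], dtype=float32), array([163.9,  44.9], dtype=float32), 168.6)
rake_grip 0.88 [ 92. 196.] 678 (array([538.9, 515.8], dtype=float32), array([163.5,  60.2], dtype=float32), 158.7)
rake_grip 0.82 [ 96. 285.] 1318 (array([294.4, 494.1], dtype=float32), array([225.2,  80.2], dtype=float32), 164.5)
rest_floor 0.97 [156. 194.] 1006 (array([561.1, 339.1], dtype=float32), array([206.1,  58.7], dtype=float32), 167.3)
bar [333.9 203.7] 142 (array([ 527.6, -142.7], dtype=float32), array([105.8,   9.7], dtype=float32), 6.8)
bar [262.4 209.9] 139 (array([510.6,  49.8], dtype=float32), array([107.3,   9.3], dtype=float32), 18.9)
bar [310.6 209.8] 164 (array([510.5, -79.9], dtype=float32), array([105.4,  11.6], dtype=float32), 7.3)
bar [286.4 210.9] 165 (array([507.6, -14.6], dtype=float32), array([107.1,  12. ], dtype=float32), 26.5)
red [158.4 169.3] 141 (array([616.6, 333.8], dtype=float32), array([60.1, 19.7], dtype=float32), 169.2)
red [148.6 204.8] 161 (array([518.7, 354.3], dtype=float32), array([65.6, 19.8], dtype=float32), 168.0)
red [107.3 265.3] 338 (array([352.6, 457.9], dtype=float32), array([90.2, 31.4], dtype=float32), 162.9)
red [351.1 261.6] 263 (array([ 370. , -183.6], dtype=float32), array([93.2, 20.4], dtype=float32), 95.4)
red [ 90.6 313.9] 354 (array([224.2, 496.8], dtype=float32), array([88.8, 31.4], dtype=float32), 163.4)
[[173.27093833 179.19836094]]
stop_face 0.88 [[ 0.5371 -0.1919  0.015 ]]
rake_grip 0.86 [[0.5386 0.5132 0.077 ]]
rake_grip 0.76 [[0.566  0.3464 0.077 ]]
rake_grip 0.7 [[0.2361 0.2467 0.077 ]]
rest_floor 0.79 [[0.5699 0.358  0.005 ]]
```

View pics/crop1.png

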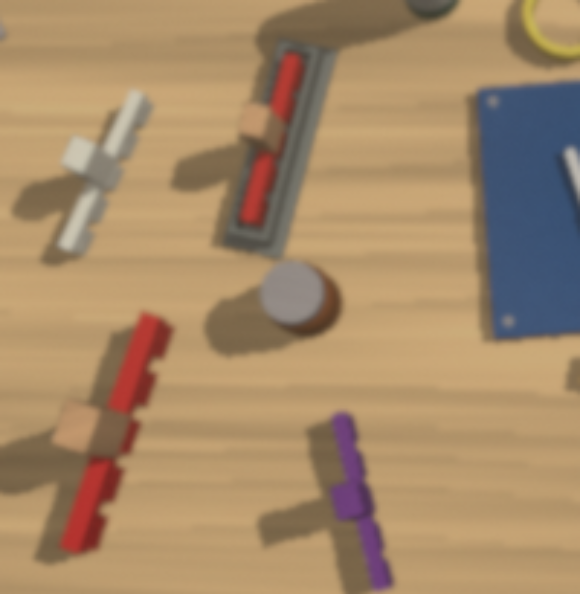

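The crop confirms it: the smaller red rake stands in the grey holder, with its grip at about crop (260,125). The large red, white and purple rakes are decoys. I'll move above it.

```bash
python3 -m pendant '[[0.0854,-0.0366,-0.0148,0,0],[0.0854,-0.0366,-0.0148,0,0],[0.0854,-0.0366,-0.0148,0,0],[0.0854,-0.0366,-0.0148,0,0],[0.0854,-0.0366,-0.0148,0,0],[0.0854,-0.0366,-0.0148,0,0],[0.0854,-0.0366,-0.0148,0,0],[0.0854,-0.0366,-0.0148,0,0],[0.0854,-0.0366,-0.0148,0,0],[0.0854,-0.0366,-0.0148,0,0],[0.0854,-0.0366,-0.0148,0,0],[0.0854,-0.0366,-0.0148,0,0]]' ; python3 -m pendant '[[0.0854,0,0,0,-3],[0.0854,0,0,0,-3],[0.0854,0,0,0,0],[0.0854,0,0,0,0]]'
python3 - <<'E'
from h import *
m=bot.camera_model("wrist");p,d=bot.read_camera("wrist");cv2.imwrite("pics/w1.png",p)
print("cam at",(-np.array(m["R"]).T@m["t"]).round(3))
o=bot.get_obs();r=Ro.from_quat(np.roll(o["tool_rot"],-1)).as_matrix();print(o["eef_pos"],"tool x,y",r[:,0].round(4),r[:,1].round(4))
for r in bot.trace("rake_grip","wrist"): print(round(r["score"],2),np.round(r["at"]),rect(r["mask"],.043,m))
for r in bot.pinpoint("rake_grip","wrist"): print(r["at"],r["score"],w([r["at"]],.077,m).round(4))
for r in bot.pinpoint("rest_floor","wrist"): print("floor",r["at"],r["score"],w([r["at"]],.005,m).round(4))
for r in bot.trace("rest_floor","wrist"): print("holder",round(r["score"],2),rect(r["mask"],.03,m))
hsv=cv2.cvtColor(p,cv2.COLOR_BGR2HSV)
R=((hsv[...,0]<6)|(hsv[...,0]>174))&(hsv[...,1]>150)&(hsv[...,2]>90)
n,l,s,c=cv2.connectedComponentsWithStats(R.astype(np.uint8))
for i in range(1,n):
    if s[i,4]>200: print("red",c[i].round(1),s[i,4],rect(l==i,.043,m))
E
```

```text
t: 1.95
eef_pos: [0.5688, 0.3424, 0.4049]
tool_rot: [0.0, 0.151, 0.989, 0.0]
contact_force: [0.6, 0.6, 0.5]
gripper_width: 1.0
grasp_force: 0.0
t: 2.28
eef_pos: [0.5674, 0.344, 0.4047]
tool_rot: [-0.0, 0.099, 0.995, 0.0]
contact_force: [-0.1, 0.3, -0.5]
gripper_width: 0.997
grasp_force: 0.0
cam at [0.492 0.359 0.374]
[0.56717201 0.34428127 0.40467633] tool x,y [-9.803e-01  1.975e-01  4.000e-04] [1.975e-01 9.803e-01 2.000e-04]
0.69 [418. 123.] (array([540.4, 517.5], dtype=float32), array([161.1,  71.5], dtype=float32), 158.4)
0.62 [274. 182.] (array([566.3, 344.6], dtype=float32), array([163.3,  28.7], dtype=float32), 169.3)
[427.9, 124.4] 0.65 [[0.5324 0.5003 0.077 ]]
[276.8, 188.3] 0.64 [[0.5656 0.3451 0.077 ]]
[276.3, 178.6] 0.64 [[0.5555 0.3466 0.077 ]]
floor [276.5, 177.5] 0.77 [[0.5697 0.3441 0.005 ]]
holder 0.6 (array([562.7, 344.5], dtype=float32), array([199.6,  58.3], dtype=float32), 168.8)
red [276.9 136.7] 809 (array([518.8, 355. ], dtype=float32), array([66.1, 13.3], dtype=float32), 168.3)
red [276.  229.5] 417 (array([624.1, 332.4], dtype=float32), array([45.5, 13.9], dtype=float32), 166.4)
```

View pics/w1.png

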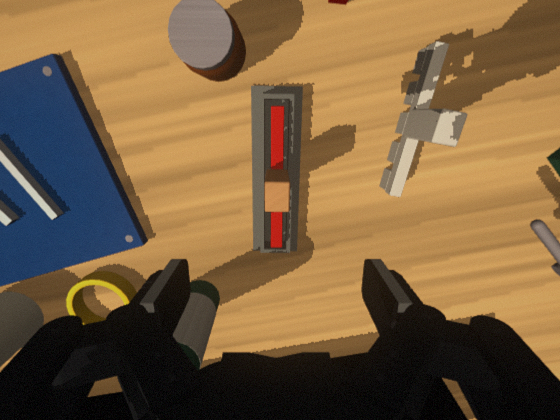

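The wrist view shows the rake grip at (277,190), centred between the fingers, with the head aligned with the tool and nothing in the way. I'll descend and grip.

```bash
python3 -m pendant '[[0.0854,0,0,0.035,0],[0.0854,0,0,0.035,0],[0.0854,0,0,0.035,0],[0.0854,0,0,0.035,0],[0.0854,0,0,0.022,0],[0.0854,0,0,0.01,0],[0.0854,0,0,0,0]]' 100; python3 -m pendant '[[0,0,0,0,0],[0,0,0,0,0],[0,0,0,0,0],[0,0,0,0,0],[0,0,0,0,0],[0,0,0,0,0],[0,0,0,0,0],[0,0,0,0,0]]' 100
```

```text
t: 3.12
eef_pos: [0.5665, 0.3436, 0.2302]
tool_rot: [-0.002, 0.099, 0.995, -0.002]
contact_force: [-0.0, -0.9, 0.2]
gripper_width: 1.001
grasp_force: 0.0
t: 3.78
eef_pos: [0.568, 0.3444, 0.2342]
tool_rot: [0.001, 0.099, 0.995, 0.001]
contact_force: [-1.0, 0.4, 6.7]
gripper_width: 0.269
grasp_force: 98.4
```

```bash
python3 -m pendant '[[0,0,0,-0.01,0],[0,0,0,-0.02,0],[0,0,0,-0.02,0],[0,0,0,-0.015,0],[0,0,0,0,0]]'
cat > see.py <<'E'
from h import *
def bars(p,m,roi=None):
    hsv=cv2.cvtColor(p,cv2.COLOR_BGR2HSV);out=[]
    B=(hsv[...,2]>150)&(hsv[...,1]<70)
    n,l,s,c=cv2.connectedComponentsWithStats(B.astype(np.uint8))
    for i in range(1,n):
        if s[i,4]>60:
            r=rect(l==i,.027,m)
            if 60<r[1][0]<200 and abs(r[0][0]-520)<130 and abs(r[0][1]+32)<190: out.append(r)
    return out
E
python3 - <<'E'
from see import *
m=bot.camera_model("top");p,d=bot.read_camera("top")
hsv=cv2.cvtColor(p,cv2.COLOR_BGR2HSV)
b=(hsv[...,0]>100)&(hsv[...,0]<125)&(hsv[...,1]>120);b=b.astype(np.uint8);b[:, :220]=0;b[:,375:]=0
b=cv2.morphologyEx(b,cv2.MORPH_OPEN,np.ones((3,3)))
c=max(cv2.findContours(b,cv2.RETR_EXTERNAL,cv2.CHAIN_APPROX_NONE)[0],key=cv2.contourArea)
print("board",rect(b,.015,m))
# dark stop
k=(p.max(2)<75).astype(np.uint8);k[:,:340]=0;k[:,366:]=0;k[:160]=0;k[245:]=0
print("stop top",rect(k,.037,m))
for r in bars(p,m): print("bar",r)
s,_=bot.read_camera("side");ms=bot.camera_model("side")
for r in bars(s,ms): print("side bar",r)
o=ortho(p,m,(.522,-.05),.027,(.16,.22),1800);cv2.imwrite("pics/o1.png",o);print(o.shape)
for n,px,z in(("spray top",(202,115),.17),("mug",(309,140),.08),("jar top",(163,242),.085)):print(n,w([px],z,m).round(3))
print(bot.get_obs()["eef_pos"],bot.get_obs()["contact_force"])
E
```

```text
t: 4.2
eef_pos: [0.5685, 0.3441, 0.3014]
tool_rot: [0.002, 0.099, 0.995, 0.002]
contact_force: [0.4, 0.5, -2.3]
gripper_width: 0.271
grasp_force: 98.1
board (array([524.6, -24.9], dtype=float32), array([283.9, 216.7], dtype=float32), 96.6)
stop top (array([ 527.5, -185.7], dtype=float32), array([168. ,   5.1], dtype=float32), 5.8)
bar (array([ 528.7, -142.8], dtype=float32), array([108.6,  11.2], dtype=float32), 6.5)
bar (array([509.9,  49.3], dtype=float32), array([109. ,  11.1], dtype=float32), 19.6)
bar (array([511.6, -80.3], dtype=float32), array([108.1,  13.4], dtype=float32), 7.3)
bar (array([507.6, -14.6], dtype=float32), array([109.5,  12.1], dtype=float32), 26.4)
side bar (array([ 524.4, -134.5], dtype=float32), array([113.4,  32.3], dtype=float32), 6.0)
side bar (array([506.8, -73. ], dtype=float32), array([109.8,  33.4], dtype=float32), 9.7)
side bar (array([502.6, -11.4], dtype=float32), array([111.8,  31.3], dtype=float32), 26.3)
side bar (array([504. ,  54.1], dtype=float32), array([110.3,  30.2], dtype=float32), 19.6)
(576, 792, 3)
spray top [[0.723 0.201 0.17 ]]
mug [[ 0.689 -0.073  0.08 ]]
jar top [[0.412 0.302 0.085]]
[0.56737508 0.34362638 0.29783908] [ 0.23527817 -0.11902426 -2.41095927]
```

View pics/o1.png

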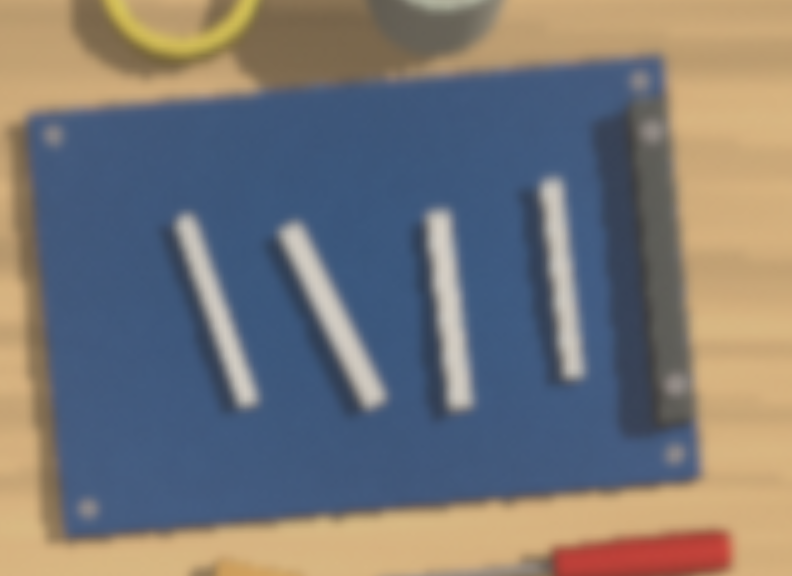

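The orthophoto shows the board at a yaw of about 5.2°. The stop's face runs along (632,100)-(657,425), and the four bars lie between x=180 and x=585 px. In the stop frame the bars are at y = 44, 108, 174 and 237 mm, all within reach of the rake's span. I'll carry the rake to y = 285 mm.

```bash
python3 -m pendant '[[0,0.002,-0.0319,0,0],[0,0.002,-0.0319,0,0],[0,0.002,-0.0319,0,0],[0,0.002,-0.0319,0,0],[0,0.002,-0.0319,0,0],[0,0.002,-0.0319,0,0],[0,0.002,-0.0319,0,0],[0,0.002,-0.0319,0,0],[0,0,0,0,-5.5],[0,0,0,0,-5.5],[0,0,0,0,-5.6],[0,0,0,0,0]]'
python3 -m pendant '[[0,0,0,0,0],[0,0,0,0.015,0],[0,0,0,0.015,0],[0,0,0,0.01,0],[0,0,0,0,0],[0,0,0,0,0]]'
python3 - <<'E'
from see import *
o=bot.get_obs();r=Ro.from_quat(np.roll(o["tool_rot"],-1)).as_matrix();print(o["eef_pos"],"tool x,y",r[:,0].round(4),r[:,1].round(4),o["contact_force"])
e=np.array(o["eef_pos"])[:2]-[.5352,-.1868];a=np.radians(5.2)
print("stop frame",e@[np.cos(a),np.sin(a)],e@[-np.sin(a),np.cos(a)])
p,_=bot.read_camera("wrist");cv2.imwrite("pics/w2.png",p)
E
```

```text
t: 5.3
eef_pos: [0.5009, 0.0962, 0.2965]
tool_rot: [-0.001, -0.047, 0.999, -0.0]
contact_force: [-0.7, 0.0, -2.4]
gripper_width: 0.27
grasp_force: 98.6
t: 5.8
eef_pos: [0.5013, 0.0968, 0.2571]
tool_rot: [-0.001, -0.045, 0.999, -0.0]
contact_force: [0.4, -0.1, -2.6]
gripper_width: 0.271
grasp_force: 98.6
[0.50132489 0.09679814 0.25707118] tool x,y [-0.9959 -0.0905  0.0019] [-9.050e-02  9.959e-01 -5.000e-04] [ 0.43669362 -0.09716099 -2.59845173]
stop frame -0.008032463928055665 0.28550115393498765
```

View pics/w2.png

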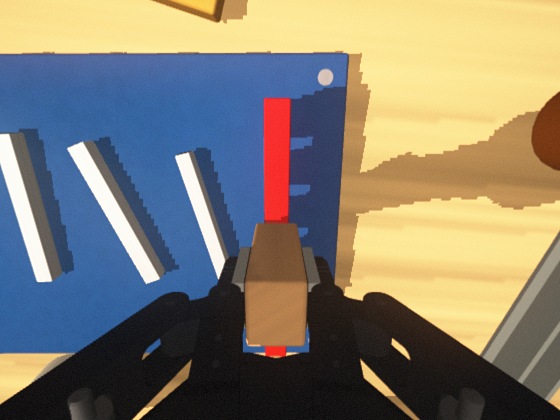

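The wrist view shows the rake head at columns 265-290, parallel to the board edge, with the bars to its left at (215,210), (115,210) and (25,205). I'll lower the last 10 mm and start combing.

```bash
python3 -m pendant '[[0,0,0,0.005,0],[0,0,0,0.003,0],[0,0,0,0.002,0],[0,0,0,0,0],[0,0,0,0,0]]'
python3 -m pendant '[[0,0,-0.005,0,0],[0,0,-0.006,0,0],[0,0,-0.006,0,0],[0,0,-0.006,0,0],[0,0,-0.006,0,0],[0,0,-0.006,0,0],[0,0,-0.006,0,0],[0,0,-0.006,0,0],[0,0,-0.006,0,0],[0,0,-0.006,0,0],[0,0,-0.006,0,0],[0,0,-0.005,0,0]]'
python3 - <<'E'
from see import *
p,_=bot.read_camera("side");cv2.imwrite("pics/s2.png",cv2.resize(p[170:300,200:350],None,fx=5,fy=4.6))
E
```

```text
t: 6.27
eef_pos: [0.5016, 0.0967, 0.2477]
tool_rot: [-0.0, -0.046, 0.999, -0.0]
contact_force: [-0.4, -0.0, -2.6]
gripper_width: 0.269
grasp_force: 98.6
t: 7.27
eef_pos: [0.5081, 0.0263, 0.2477]
tool_rot: [-0.0, -0.046, 0.999, -0.0]
contact_force: [-0.1, 0.1, -1.4]
gripper_width: 0.272
grasp_force: 98.6
```

View pics/s2.png

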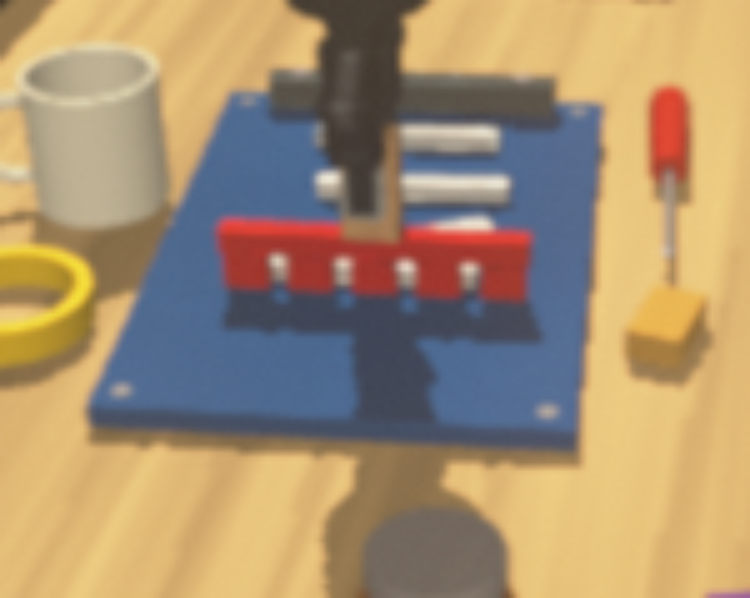

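The side crop shows the rake at (375,260) with the last bar lying flat along it, visible between the tines. The other bars lie ahead at (440,225), (455,190) and (450,140).

```bash
python3 -m pendant '[[0,0,-0.006,0,0],[0,0,-0.006,0,0],[0,0,-0.006,0,0],[0,0,-0.006,0,0],[0,0,-0.006,0,0],[0,0,-0.006,0,0],[0,0,-0.006,0,0],[0,0,-0.006,0,0],[0,0,-0.006,0,0],[0,0,-0.006,0,0],[0,0,-0.006,0,0],[0,0,-0.006,0,0]]'
python3 -m pendant '[[0,0,-0.005,0,0],[0,0,-0.005,0,0],[0,0,-0.005,0,0],[0,0,-0.005,0,0],[0,0,-0.005,0,0],[0,0,-0.005,0,0],[0,0,-0.004,0,0],[0,0,-0.003,0,0],[0,0,-0.002,0,0],[0,0,0,0,0]]'
python3 - <<'E'
from see import *
p,_=bot.read_camera("side");a=cv2.resize(p[170:260,215:340],None,fx=6,fy=6);cv2.imwrite("pics/s3.png",a)
o=bot.get_obs();e=np.array(o["eef_pos"])[:2]-[.5352,-.1868];a=np.radians(5.2)
print("stop frame",e@[np.cos(a),np.sin(a)],e@[-np.sin(a),np.cos(a)],o["eef_pos"],o["contact_force"],o["torque"])
E
```

```text
t: 8.32
eef_pos: [0.5147, -0.0452, 0.2477]
tool_rot: [-0.0, -0.046, 0.999, 0.0]
contact_force: [0.2, 0.3, -1.8]
gripper_width: 0.266
grasp_force: 98.7
t: 9.15
eef_pos: [0.5182, -0.084, 0.2477]
tool_rot: [0.0, -0.046, 0.999, -0.0]
contact_force: [-0.2, 1.3, -2.0]
gripper_width: 0.267
grasp_force: 98.5
stop frame -0.007614776162853082 0.10413430265378279 [ 0.5181786  -0.08378442  0.24767582] [-0.34749317 -0.59531184 -1.84443844] [0.01723441 0.01127713 0.01683845]
```

View pics/s3.png

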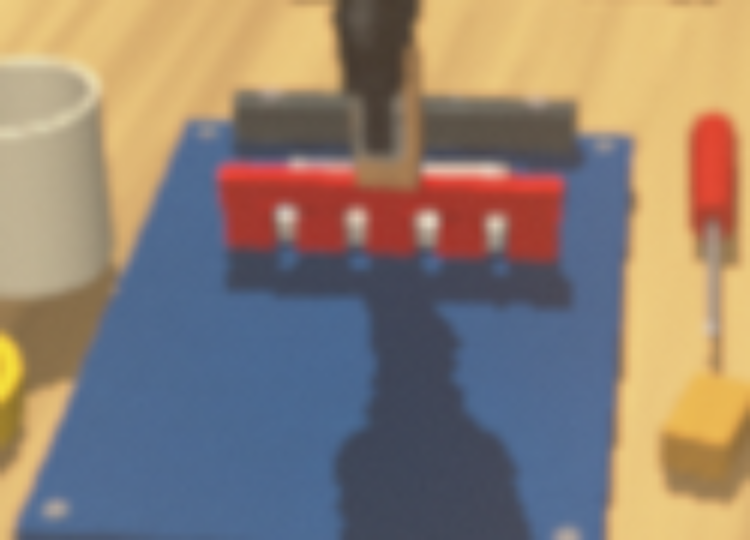

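The side crop shows the rake at (390,210) with bars visible between all the tines and the front bar at (400,168) nearing the stop. I'll slow down from here.

```bash
python3 -m pendant '[[0,0,-0.002,0,0],[0,0,-0.002,0,0],[0,0,-0.002,0,0],[0,0,-0.002,0,0],[0,0,-0.002,0,0],[0,0,-0.002,0,0],[0,0,-0.002,0,0],[0,0,-0.002,0,0],[0,0,-0.002,0,0],[0,0,-0.002,0,0],[0,0,-0.002,0,0],[0,0,-0.002,0,0]]'
python3 -m pendant '[[0,0,-0.001,0,0],[0,0,-0.001,0,0],[0,0,-0.001,0,0],[0,0,-0.001,0,0],[0,0,-0.001,0,0],[0,0,-0.001,0,0],[0,0,-0.001,0,0],[0,0,-0.001,0,0],[0,0,-0.001,0,0],[0,0,-0.001,0,0]]'
cat > st.py <<'E'
from see import *
f=[];
o=bot.get_obs();e=np.array(o["eef_pos"])[:2]-[.5352,-.1868];a=np.radians(5.2)
ex=np.array([np.cos(a),np.sin(a)]);ey=np.array([-np.sin(a),np.cos(a)]);F=np.array(o["contact_force"])
print("t",o["t"],"stop frame x,y mm",(e@ex*1e3).round(1),(e@ey*1e3).round(1),"F",(F[:2]@ex).round(2),(F[:2]@ey).round(2),F[2].round(2),"T",np.round(o["torque"],2),"z",o["eef_pos"][2].round(4))
E
python3 st.py
```

```text
t: 10.2
eef_pos: [0.5204, -0.1076, 0.2477]
tool_rot: [-0.0, -0.046, 0.999, 0.0]
contact_force: [0.2, 1.0, -1.4]
gripper_width: 0.266
grasp_force: 98.6
t: 11.03
eef_pos: [0.5213, -0.1174, 0.2477]
tool_rot: [0.0, -0.046, 0.999, 0.0]
contact_force: [0.1, 0.7, -1.6]
gripper_width: 0.272
grasp_force: 98.6
t 11.0333 stop frame x,y mm -7.5 70.4 F 0.18 0.7 -1.61 T [0.2  0.02 0.01] z 0.2477
```

```bash
python3 -m pendant '[[0,0,-0.0005,0,0],[0,0,-0.0005,0,0],[0,0,-0.0005,0,0],[0,0,-0.0005,0,0],[0,0,-0.0005,0,0],[0,0,-0.0005,0,0],[0,0,-0.0005,0,0],[0,0,-0.0005,0,0],[0,0,-0.0005,0,0],[0,0,-0.0005,0,0],[0,0,-0.0005,0,0],[0,0,-0.0005,0,0]]' >/dev/null; python3 st.py
```

```text
t 12.0333 stop frame x,y mm -7.6 64.4 F 1.05 1.19 -1.89 T [0.26 0.03 0.07] z 0.2477
```

```bash
python3 -m pendant '[[0,0,-0.0005,0,0],[0,0,-0.0005,0,0],[0,0,-0.0005,0,0],[0,0,-0.0005,0,0],[0,0,-0.0005,0,0]]' >/dev/null; python3 st.py
```

```text
t 12.45 stop frame x,y mm -7.5 61.9 F -0.06 1.06 -2.93 T [ 0.23 -0.    0.02] z 0.2477
```

```bash
python3 -m pendant '[[0,0,-0.0005,0,0],[0,0,-0.0005,0,0],[0,0,-0.0005,0,0],[0,0,-0.0005,0,0]]' >/dev/null; python3 st.py
```

```text
t 12.7833 stop frame x,y mm -7.5 59.9 F 0.29 0.61 -2.28 T [ 0.19 -0.   -0.02] z 0.2477
```

```bash
python3 -m pendant '[[0,0,-0.0004,0,0],[0,0,-0.0004,0,0],[0,0,-0.0004,0,0],[0,0,0,0,0]]' >/dev/null; python3 st.py
```

```text
t 13.1167 stop frame x,y mm -7.5 58.6 F -0.31 0.93 -2.78 T [ 0.13 -0.01  0.  ] z 0.2477
```

```bash
python3 -m pendant '[[0,0,-0.0004,0,0],[0,0,-0.0004,0,0],[0,0,-0.0004,0,0],[0,0,0,0,0]]' >/dev/null; python3 st.py
```

```text
t 13.45 stop frame x,y mm -7.5 57.4 F 0.86 1.42 -2.94 T [ 0.18 -0.04  0.01] z 0.2477
```

```bash
python3 -m pendant '[[0,0,-0.0004,0,0],[0,0,-0.0004,0,0],[0,0,-0.0004,0,0],[0,0,0,0,0]]' >/dev/null; python3 st.py
```

```text
t 13.7833 stop frame x,y mm -7.5 56.2 F -0.42 0.43 -2.11 T [0.15 0.03 0.03] z 0.2477
```

```bash
python3 -m pendant '[[0,0,-0.0004,0,0],[0,0,-0.0004,0,0],[0,0,-0.0004,0,0],[0,0,0,0,0]]' >/dev/null; python3 st.py
```

```text
t 14.1167 stop frame x,y mm -7.6 55.0 F -0.91 1.28 -1.76 T [ 0.16 -0.02  0.01] z 0.2477
```

```bash
python3 -m pendant '[[0,0,-0.0004,0,0],[0,0,-0.0004,0,0],[0,0,-0.0004,0,0],[0,0,0,0,0]]' >/dev/null; python3 st.py
```

```text
t 14.45 stop frame x,y mm -7.6 53.8 F -0.07 0.32 -1.97 T [0.14 0.03 0.02] z 0.2477
```

```bash
python3 -m pendant '[[0,0,-0.0004,0,0],[0,0,-0.0004,0,0],[0,0,-0.0004,0,0],[0,0,0,0,0]]' >/dev/null; python3 st.py
```

```text
t 14.7833 stop frame x,y mm -7.5 52.6 F 0.11 0.55 -2.46 T [ 0.19  0.   -0.02] z 0.2477
```

```bash
python3 -m pendant '[[0,0,-0.0004,0,0],[0,0,-0.0004,0,0],[0,0,-0.0004,0,0],[0,0,0,0,0]]' >/dev/null; python3 st.py; python3 - <<'E'
from see import *
p,_=bot.read_camera("side");cv2.imwrite("pics/s4.png",cv2.resize(p[170:245,225:335],None,fx=7,fy=7,interpolation=cv2.INTER_CUBIC))
E
```

```text
t 15.1167 stop frame x,y mm -7.5 51.4 F -0.82 1.22 -2.25 T [ 0.17  0.02 -0.05] z 0.2477
```

View pics/s4.png

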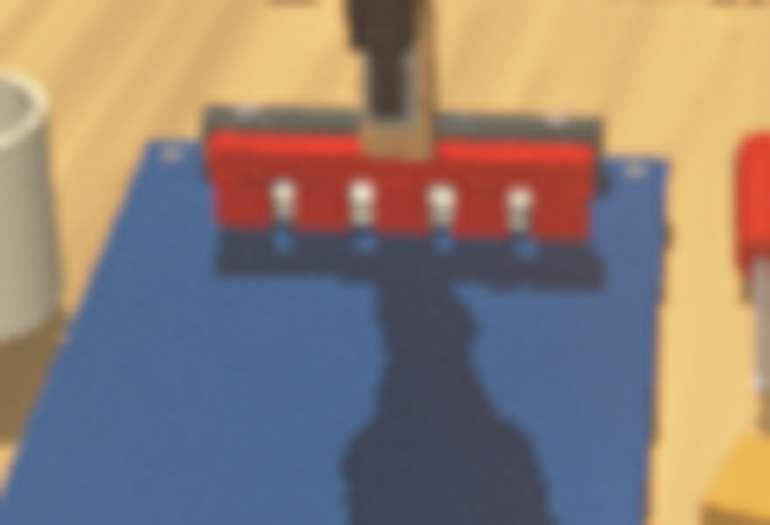

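The side crop shows the rake at (400,185) close to the stop, with bars still in front of it at the tine gaps. There's no contact yet, so I'll go on.

```bash
python3 -m pendant '[[0,0,-0.0004,0,0],[0,0,-0.0004,0,0],[0,0,-0.0004,0,0],[0,0,0,0,0]]' >/dev/null; python3 st.py
```

```text
t 15.5 stop frame x,y mm -7.5 50.2 F -0.07 -0.31 -2.2 T [0.13 0.04 0.03] z 0.2477
```

```bash
python3 -m pendant '[[0,0,-0.0004,0,0],[0,0,-0.0004,0,0],[0,0,-0.0004,0,0],[0,0,0,0,0]]' >/dev/null; python3 st.py
```

```text
t 15.8333 stop frame x,y mm -7.6 49.6 F -0.25 2.35 -0.86 T [0.79 0.18 0.1 ] z 0.2477
```

```bash
python3 -m pendant '[[0,0,-0.0004,0,0],[0,0,-0.0004,0,0],[0,0,-0.0004,0,0],[0,0,0,0,0]]' >/dev/null; python3 st.py
```

```text
t 16.1667 stop frame x,y mm -7.5 49.1 F -1.29 6.43 1.2 T [1.62 0.41 0.12] z 0.2477
```

Contact felt at about y = 49.5 mm, giving roughly 4 N per 1.2 mm. I'll build up slowly and ease up slightly to keep the vertical load low.

```bash
python3 -m pendant '[[0,0,-0.0003,-0.0002,0],[0,0,-0.0003,-0.0002,0],[0,0,-0.0002,0,0],[0,0,0,0,0]]' >/dev/null; python3 st.py
```

```text
t 16.5 stop frame x,y mm -7.6 48.8 F -0.92 7.8 -1.44 T [1.9  0.34 0.26] z 0.2477
```

```bash
python3 -m pendant '[[0,0,-0.0002,0,0],[0,0,-0.0002,0,0],[0,0,0,0,0]]' >/dev/null; python3 st.py
```

```text
t 16.75 stop frame x,y mm -7.6 48.7 F -1.08 8.2 -1.39 T [2.08 0.3  0.16] z 0.2477
```

```bash
python3 -m pendant '[[0,0,-0.0003,-0.0001,0],[0,0,-0.0003,-0.0001,0],[0,0,-0.0003,0,0],[0,0,0,0,0]]' >/dev/null; python3 st.py
```

```text
t 17.0833 stop frame x,y mm -7.5 48.4 F -0.69 8.84 -1.2 T [2.56 0.34 0.22] z 0.2478
```

```bash
python3 -m pendant '[[0,0,0,0,0]]' >/dev/null; python3 st.py
```

```text
t 17.1667 stop frame x,y mm -7.5 48.4 F -0.37 9.48 -1.7 T [2.53 0.34 0.27] z 0.2478
```

```bash
python3 -m pendant '[[0,0,-0.0003,0,0],[0,0,-0.0003,-0.0001,0],[0,0,-0.0003,0,0],[0,0,-0.0003,0,0],[0,0,0,0,0]]' >/dev/null; python3 st.py
```

```text
t 17.5833 stop frame x,y mm -7.5 48.1 F -0.96 11.42 -0.34 T [3.21 0.37 0.19] z 0.2478
```

```bash
python3 -m pendant '[[0,0,0,0,0]]' >/dev/null; python3 st.py;python3 -m pendant '[[0,0,0,0,0]]' >/dev/null; python3 st.py
```

```text
t 17.6667 stop frame x,y mm -7.5 48.1 F -0.78 12.12 -1.33 T [3.2  0.37 0.26] z 0.2478
t 17.75 stop frame x,y mm -7.5 48.1 F -1.48 11.37 -0.96 T [3.2  0.44 0.16] z 0.2478
```

```bash
python3 -m pendant '[[0,0,-0.0003,0,0],[0,0,-0.0003,0,0],[0,0,0,0,0],[0,0,0,0,0]]' >/dev/null; python3 st.py;python3 -m pendant '[[0,0,0,0,0],[0,0,0,0,0]]' >/dev/null; python3 st.py;python3 -m pendant '[[0,0,0,0,0],[0,0,0,0,0]]' >/dev/null; python3 st.py
```

```text
t 18.0833 stop frame x,y mm -7.4 47.9 F -1.24 13.3 -1.44 T [3.48 0.42 0.18] z 0.2478
t 18.25 stop frame x,y mm -7.4 47.9 F -0.93 13.73 -0.08 T [3.47 0.37 0.18] z 0.2478
t 18.4167 stop frame x,y mm -7.5 47.9 F -1.68 12.65 -0.62 T [3.56 0.43 0.23] z 0.2478
```

```bash
for i in 1 2 3; do python3 -m pendant '[[0,0,0,0,0],[0,0,0,0,0],[0,0,0,0,0]]' >/dev/null; python3 st.py; done
```

```text
t 18.6667 stop frame x,y mm -7.5 47.9 F -1.12 12.61 -0.93 T [3.57 0.4  0.23] z 0.2478
t 18.9167 stop frame x,y mm -7.4 47.9 F -1.17 12.41 -0.69 T [3.53 0.38 0.26] z 0.2478
t 19.1667 stop frame x,y mm -7.4 47.9 F -1.5 13.42 -0.36 T [3.51 0.44 0.18] z 0.2478
```

I held about 13 N for 1.1 s. Now I'll back off gently, lift, and check the row.

```bash
python3 -m pendant '[[0,0,0.0005,0,0],[0,0,0.0005,0,0],[0,0,0.001,0,0],[0,0,0.001,0,0],[0,0,0.002,0,0],[0,0,0.004,0,0],[0,0,0.006,0,0],[0,0,0.006,0,0],[0,0,0,0,0]]' >/dev/null; python3 st.py
python3 -m pendant '[[0,0,0,-0.015,0],[0,0,0,-0.02,0],[0,0,0,-0.02,0],[0,0,0.03,0,0],[0,0,0.03,0,0],[0,0,0.03,0,0],[0,0,0.03,0,0],[0,0,0,0,0],[0,0,0,0,0]]' >/dev/null; python3 st.py
python3 - <<'E'
from see import *
p,_=bot.read_camera("side")
a=cv2.resize(p[175:225,235:335],(800,400),interpolation=cv2.INTER_CUBIC);cv2.imwrite("pics/row.png",a)
E
```

```text
t 19.9167 stop frame x,y mm -7.4 66.3 F 0.07 0.97 -2.92 T [ 0.05  0.01 -0.  ] z 0.2484
t 20.6667 stop frame x,y mm -7.5 186.9 F 0.07 -0.9 -1.96 T [-0.1  -0.03 -0.  ] z 0.3035
```

View pics/row.png

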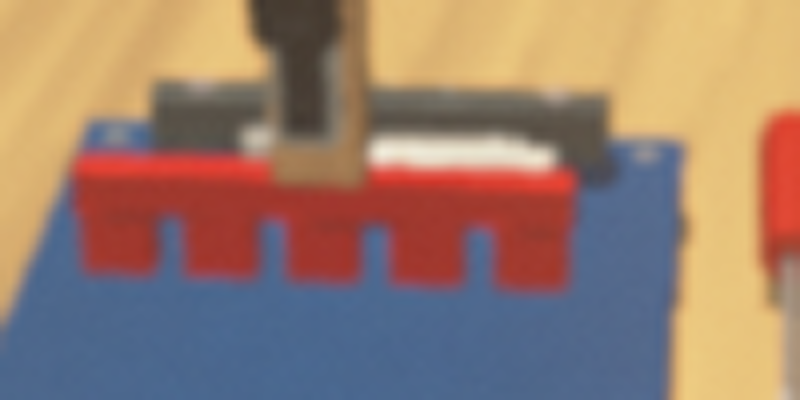

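The side crop shows the rake lifted at (325,220) and still hiding part of the row, which appears as a white band at (450,150) against the stop. I'll carry the rake back over the holder and check the row numerically from there.

```bash
python3 -m pendant '[[0,0,0.0327,0,0],[0,0,0.0327,0,0],[0,0,0.0327,0,0],[0,0,0,0,5.5],[0,0,0,0,5.5],[0,0,0,0,5.6],[0,0,0,0,0]]' >/dev/null
python3 -m pendant '[[0,-0.002,0.0319,0,0],[0,-0.002,0.0319,0,0],[0,-0.002,0.0319,0,0],[0,-0.002,0.0319,0,0],[0,-0.002,0.0319,0,0],[0,-0.002,0.0319,0,0],[0,-0.002,0.0319,0,0],[0,-0.002,0.0319,0,0],[0,0,0,0,0],[0,0,0,0,0],[0,0,0,0,0]]' >/dev/null
cat > row.py <<'E'
from see import *
m=bot.camera_model("top");p,_=bot.read_camera("top")
hsv=cv2.cvtColor(p,cv2.COLOR_BGR2HSV);B=((hsv[...,2]>150)&(hsv[...,1]<70)).astype(np.uint8)
n,l,s,c=cv2.connectedComponentsWithStats(B);a=np.radians(5.2)
ex=np.array([np.cos(a),np.sin(a)]);ey=np.array([-np.sin(a),np.cos(a)])
for i in range(1,n):
    r=rect(l==i,.027,m) if s[i,4]>15 else None
    if r and abs(r[0][0]-525)<115 and abs(r[0][1]+32)<175:
        d=np.array(r[0])-[535.2,-186.8];print("white",s[i,4],"stop xy",(d@ex).round(1),(d@ey).round(1),r[1],r[2]-5.2)
# brightness profile across the row, mm from stop, averaged along x, at three lanes
for x0,x1 in((-50,-20),(-20,10),(10,40)):
    y=np.arange(-4,64,2);x=np.arange(x0,x1,2)
    X=[[.5352+(xx*ex[0]+yy*ey[0])/1e3,-.1868+(xx*ex[1]+yy*ey[1])/1e3,.027] for yy in y for xx in x]
    q=pix(X,m).astype(np.float32).reshape(len(y),len(x),2)
    print(x0,cv2.remap(p[...,2].copy(),q[...,0],q[...,1],cv2.INTER_LINEAR).mean(1).astype(int))
E
python3 row.py
python3 - <<'E'
from h import *
o=bot.get_obs();r=Ro.from_quat(np.roll(o["tool_rot"],-1)).as_matrix()
d=np.array([.5675,.3437,.2978])-o["eef_pos"];print(o["t"],o["eef_pos"],"tool x",r[:,0].round(3),"need tool mm",(r.T@d*1e3).round(1))
m=bot.camera_model("wrist");p,_=bot.read_camera("wrist")
for x in bot.trace("rest_floor","wrist"): print("holder",round(x["score"],2),rect(x["mask"],.03,m))
m=bot.camera_model("top");bot.read_camera("top")
for x in bot.trace("rest_floor","top"): print("holder top",round(x["score"],2),rect(x["mask"],.03,m))
E
```

```text
white 556 stop xy -10.6 25.8 [118.   38.7] -0.6000000000000005
-50 [ 92  95 107 121 131 141 155 173 191 203 209 209 205 200 201 205 210 210
 207 203 203 208 210 202 179 139  98  68  56  53  55  58  61  63]
-20 [ 91  94 105 119 131 143 157 175 193 205 212 211 208 204 204 207 211 211
 209 206 205 208 208 198 174 135  94  67  55  53  55  58  61  62]
10 [ 91  94 105 120 132 145 160 178 193 203 209 208 205 200 200 203 205 205
 202 199 200 203 205 195 171 133  94  67  55  54  55  58  61  63]
22.2667 [0.56838589 0.3392414  0.30297407] tool x [-0.98   0.198  0.   ] need tool mm [1.8 4.2 5.2]
holder 0.72 (array([535.7, 349.5], dtype=float32), array([142.4,  55.7], dtype=float32), 167.9)
holder top 0.73 (array([610.5, 321.6], dtype=float32), array([103.2,  46.3], dtype=float32), 167.4)
holder top 0.37 (array([516.7, -33.3], dtype=float32), array([358.8, 240.8], dtype=float32), 95.4)
```

The row reads as one tight white block, parallel to the stop to within about 0.6°, with its back edge at the same y in all three lanes. Now I'll align and lower the rake into the holder.

```bash
python3 -m pendant '[[0,0.0018,0.0042,0,0],[0,0,0,0.015,0],[0,0,0,0.01,0],[0,0,0,0.01,0],[0,0,0,0.01,0],[0,0,0,0.008,0],[0,0,0,0.005,0],[0,0,0,0.004,0],[0,0,0,0.003,0],[0,0,0,0,0],[0,0,0,0,0]]'
```

```text
t: 23.38
eef_pos: [0.5669, 0.346, 0.2386]
tool_rot: [0.0, 0.099, 0.995, 0.0]
contact_force: [-0.3, 0.5, -2.1]
gripper_width: 0.267
grasp_force: 99.7
```

```bash
python3 -m pendant '[[0,0,-0.002,0.001,0],[0,0,0,0.001,0],[0,0,0,0.001,0],[0,0,0,0.0005,0],[0,0,0,0,0]]'; python3 -m pendant '[[0,0,0,0.0005,0],[0,0,0,0.0005,0],[0,0,0,0,0]]'
```

```text
t: 23.8
eef_pos: [0.5664, 0.344, 0.2348]
tool_rot: [-0.0, 0.099, 0.995, 0.0]
contact_force: [0.8, 0.3, -2.3]
gripper_width: 0.272
grasp_force: 99.7
t: 24.05
eef_pos: [0.5664, 0.3441, 0.2341]
tool_rot: [0.0, 0.099, 0.995, 0.0]
contact_force: [-0.5, -0.3, 0.2]
gripper_width: 0.269
grasp_force: 99.9
```

```bash
python3 -m pendant '[[0,0,0,0.0003,0],[0,0,0,0,0],[0.03,0,0,0,0],[0.035,0,0,0,0],[0.045,0,0,0,0],[0.06,0,0,0,0],[0.0854,0,0,0,0],[0.0854,0,0,0,0],[0.0854,0,0,0,0],[0.0854,0,0,0,0],[0.0854,0,0,0,0],[0.0854,0,0,0,0]]'; python3 -m pendant '[[0.0854,0,0,-0.01,0],[0.0854,0,0,-0.02,0],[0.0854,0,0,-0.035,0],[0.0854,0,0,-0.035,0],[0.0854,0,0,-0.035,0],[0.0854,0,0,-0.035,0],[0.0854,0,0,0,0],[0.0854,0,0,0,0]]'
python3 - <<'E'
from h import *
m=bot.camera_model("wrist");p,d=bot.read_camera("wrist");cv2.imwrite("pics/w9.png",p)
for r in bot.trace("rake_grip","wrist"): print(round(r["score"],2),rect(r["mask"],.043,m))
for r in bot.pinpoint("rake_grip","wrist"): print(r["score"],w([r["at"]],.077,m).round(4))
for r in bot.trace("rest_floor","wrist"): print("holder",round(r["score"],2),rect(r["mask"],.03,m))
R=np.array(m["R"]);C=-R.T@m["t"]
# heights (from depth) on rake head red pixels and on grip top
hsv=cv2.cvtColor(p,cv2.COLOR_BGR2HSV);Rd=((hsv[...,0]<6)|(hsv[...,0]>174))&(hsv[...,1]>150)&(hsv[...,2]>90)
n,l,s,c=cv2.connectedComponentsWithStats(Rd.astype(np.uint8));K=np.array(m["intrinsics"])
for i in range(1,n):
    if s[i,4]>200:
        v,u=np.nonzero((l==i)&(d>0));nn=cv2.undistortPoints(np.float64(np.c_[u,v]).reshape(-1,1,2),K,np.float64(m["dist_coeffs"])).reshape(-1,2)
        X=(np.c_[nn,np.ones(len(nn))]*d[v,u][:,None]-m["t"])@R
        print("red",s[i,4],rect(l==i,.043,m),"z med",np.median(X[:,2]).round(4))
E
python3 row.py | head -3
```

```text
t: 25.05
eef_pos: [0.5664, 0.344, 0.2336]
tool_rot: [0.0, 0.099, 0.995, 0.0]
contact_force: [0.9, 0.3, -0.1]
gripper_width: 1.0
grasp_force: 0.0
t: 25.72
eef_pos: [0.5669, 0.3442, 0.4074]
tool_rot: [0.002, 0.099, 0.995, 0.002]
contact_force: [0.2, -0.7, -0.3]
gripper_width: 0.994
grasp_force: 0.0
0.65 (array([564.9, 343.8], dtype=float32), array([162.7,  28.3], dtype=float32), 168.5)
0.63 (array([540.3, 517.6], dtype=float32), array([162.2,  70.8], dtype=float32), 158.3)
0.24 (array([702.7, -33.3], dtype=float32), array([128.6,  54.9], dtype=float32), 152.9)
0.86 [[0.5345 0.5035 0.077 ]]
0.62 [[0.5608 0.3456 0.077 ]]
holder 0.74 (array([562.1, 344.3], dtype=float32), array([198. ,  55.9], dtype=float32), 167.9)
red 819 (array([517.2, 353.5], dtype=float32), array([67.3, 13.5], dtype=float32), 168.6) z med 0.0433
red 408 (array([622.5, 332. ], dtype=float32), array([45.4, 14.2], dtype=float32), 168.1) z med 0.0433
white 553 stop xy -10.6 25.8 [117.9  38.7] -0.6000000000000005
-50 [ 91  95 106 120 130 140 154 172 190 202 208 208 204 199 200 205 208 209
 206 202 202 206 209 201 178 139  97  68  55  53  54  57  61  62]
```

The rake stands upright in its holder: the head top is at 43.3 mm against 43 expected, and its yaw matches the start. The row is unchanged.

```bash
python3 -c "
from station import bot
print(bot.hand_in())"
```

```text
the job is handed in; nothing more can be done
None
```

Job handed in at about 26 s: the four bars lie in one tight row against the stop, pressed at about 13 N for about 1.1 s (highest reading 13.7 N), and the rake stands upright in its holder; nothing was seen touched on the bench, though I did not re-measure the bystanders.

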